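# Earth yourself, then prove it on the static tester

## Task

Before handling static-sensitive parts, discharge yourself: rest the fingertips lightly on the brass pad of the green earthing point for about a second and lift off, then do the same on the brass pad of the blue tester point and withdraw. Let the sprung pads give a little, but never push them down to their stop, and do not shift or lift the touch points. Leave the charged red and yellow points and the loose parts between them untouched.

Things in the scene. Friction and masses are not known exactly. Their poses are not given: they have to be found in the camera images.
- green_point: The green touch point (earthing point): a round green plastic puck, 72 mm diameter and 32 mm high, about 0.6 kg, standing loose on rubber on the bench, with a round sprung brass pad in its middle and a small black socket sticking out to 44 mm from the centre on its +x side. All four touch points are alike but for colour. Origin: centre of the underside; z up.
- green_pad (a joint): How far the green point's brass pad is pressed down, m: 0 free, 0.012 at its stop. The spring pushes back with about 1.2 N at first and 0.8 N more per mm (about 11 N at the stop); it springs back when released.
- green_top (a point): Centre of the top face of the green point's flat brass pad, 42 mm in diameter; 47 mm above the bench when free (15 mm proud of the coloured rim), and it goes down with the pad.
- blue_point: The blue touch point (static tester's sensing point): a round blue plastic puck, 72 mm diameter and 32 mm high, about 0.6 kg, standing loose on rubber on the bench, with a round sprung brass pad in its middle and a small black socket sticking out to 44 mm from the centre on its +x side. All four touch points are alike but for colour. Origin: centre of the underside; z up.
- blue_pad (a joint): How far the blue point's brass pad is pressed down, m: 0 free, 0.012 at its stop. The spring pushes back with about 1.2 N at first and 0.8 N more per mm (about 11 N at the stop); it springs back when released.
- blue_top (a point): Centre of the top face of the blue point's flat brass pad, 42 mm in diameter; 47 mm above the bench when free (15 mm proud of the coloured rim), and it goes down with the pad.
- red_point: The red touch point (charged terminal, must not be touched): a round red plastic puck, 72 mm diameter and 32 mm high, about 0.6 kg, standing loose on rubber on the bench, with a round sprung brass pad in its middle and a small black socket sticking out to 44 mm from the centre on its +x side. All four touch points are alike but for colour. Origin: centre of the underside; z up.
- red_pad (a joint): How far the red point's brass pad is pressed down, m: 0 free, 0.012 at its stop. The spring pushes back with about 1.2 N at first and 0.8 N more per mm (about 11 N at the stop); it springs back when released.
- red_top (a point): Centre of the top face of the red point's flat brass pad, 42 mm in diameter; 47 mm above the bench when free (15 mm proud of the coloured rim), and it goes down with the pad.
- yellow_point: The yellow touch point (charged terminal, must not be touched): a round yellow plastic puck, 72 mm diameter and 32 mm high, about 0.6 kg, standing loose on rubber on the bench, with a round sprung brass pad in its middle and a small black socket sticking out to 44 mm from the centre on its +x side. All four touch points are alike but for colour. Origin: centre of the underside; z up.
- yellow_pad (a joint): How far the yellow point's brass pad is pressed down, m: 0 free, 0.012 at its stop. The spring pushes back with about 1.2 N at first and 0.8 N more per mm (about 11 N at the stop); it springs back when released.
- yellow_top (a point): Centre of the top face of the yellow point's flat brass pad, 42 mm in diameter; 47 mm above the bench when free (15 mm proud of the coloured rim), and it goes down with the pad.
- relay: Bystander, to be left alone: plug-in relay in a clear cover on a black base, 22 x 28 x 36 mm high, loose on the bench. Origin: centre of the underside.
- heat_sink: Bystander, to be left alone: black finned heat sink, 40 x 50 x 24 mm high, loose on the bench. Origin: centre of the underside.
- block_battery: Bystander, to be left alone: upright blue and yellow block battery, 18 x 26 x 48 mm high, loose on the bench. Origin: centre of the underside.
- bnc_adapter: Bystander, to be left alone: black adapter with a pale connector barrel and a red and a black post, 22 x 44 x 30 mm high, loose on the bench. Origin: centre of the underside.
Mind the look-alikes: they are no part of the job. Of the things that look like the blue_point, take the one that is farthest from the robot's base at the start.

How it is judged:
By the outcome, as a careful person would: the job done as asked, in the order asked, and still so for the second after the job is handed in, with the robot touching nothing.
It also fails if it takes over 43 s, if anything falls off the work surface, if the arm or the gripper's body presses on something with over 40 N, if the wrist force passes 120 N, or if a joint passes its speed limit or range.

## Robot

A 6-joint arm with a two-finger parallel gripper is mounted at the origin on a cart in front of the work surface, level with it; the furniture and walls round the work are solid. World frame = base frame: x ahead of the robot, y to its left, z up, the work surface at z = 0. Lengths are in mm, angles in rad, forces in N, time in s.
With the tool pointing down it reaches from about 350 to 800 mm from the base axis. Payload 7.3 kg.
Tool frame: the origin (TCP) lies at the very end of the fingers, on their centre line; the grasp point (between the pads) lies 19 mm behind it; z points along the fingers, y is the line along which they close (so a half turn about z gives the same grasp; the last joint's range is limited). The gripper opens to 85 mm and grips with 20 to 120 N. Pads are 22 mm wide; open, the fingers measure 114 mm over their backs; the gripper's body (76 mm by 85 mm) begins 54 mm behind the grasp point. The pads swing forward as they close: fully open they stand 13 mm farther back than shut.
Start: joints at [-1.255, 0.342, 1.524, -0, 1.275, -0.146], TCP at [233.943, -470.016, 231.322] pointing down, gripper open.
Joint ranges: [-2.53, 2.53], [-0.77, 2.02], [0.04, 2.7], [-1, 4.14], [0.28, 2.66], [-3.11, 3.11]. Speed limits (rad/s): [2.57, 2.57, 3.14, 3.14, 3.14, 3.14].

## Interface

Orientations are given as a unit quaternion [x, y, z, w].
In Python, from workcell import r, grab_frame gives the robot as it stands. The module is installed in compiled form; this text tells all that it offers.
- The arm moves only by the tool drive_tool, never from a script. Its argument "series" is a list of rows, each a list of 3 entries, a list of its own where there are three numbers: the finger opening in cm, from 0 to 8.54, then the shift along the world's x, y, z in cm, then the turn, a rotation vector about the world's x, y, z in rad. A call has 1 to 20 rows; each row is the pose to reach, as a shift and turn from the pose commanded when the call began; what a row does not reach only later rows make up. A row lasts 1/10 s, in which the tool goes at most 50 mm and 8.59 degrees, less where a joint would pass 70% of its speed; a pose out of reach is approached as far as the arm can. A call with a gripper value outside its range is refused whole. The fingers move at their own pace and stop on an object; "grip_force" is the grip in N (left out, the last holds). Time passes only in rows, so rows that repeat a pose let the fingers close. It gives the time, the measured TCP pose, the force, the opening and the grip force at its end, in the units of the state.
- r.get_state(): the state, without advancing time (a new reading comes with each control period).
- grab_frame(name): name is "scene" or "top" or "wrist"; returns a dict with "color" (420x560x3 uint8, red, green, blue), "K" (3x3 intrinsics, pixels), "k1" (the pictures are not rectified: a ray, as slopes to the right and down, at radius r is drawn at 1 + k1 r^2 times it, then the intrinsics apply), "R" (3x3) and "t" (3): a world point X has camera coordinates R X + t. Camera axes: x right, y down, z forward; pixel columns grow to the right and rows downward; lengths in mm; the calibration is good to about 2 mm. A picture is of the moment at which its call begins. There is no depth.
- r.finish_job(): hands the job in; it is judged then, once.
The state is a dict: "clock": time; "joints": joint angles; "qvel": joint speeds; "joint_efforts": joint torques, N m; "position": TCP position; "orientation": TCP orientation; "ft_force": force on the tool from outside, world axes, zero at the start; "ft_torque": the same for the moment, N m; "finger_gap": finger opening in mm; "grasp_force": force on a finger pad.
Only numpy, scipy, OpenCV 4.12 (cv2) and the standard library are available. Lean on these libraries where they do the work, as an engineer would, in place of code of your own. Each camera call takes 0.05 s, during which the arm holds its last target. There are 200 camera calls.

## Working session

There is one attempt and no reset: what is moved stays moved. The work goes in short steps, Python scripts to look and compute and a tool call to move; the robot and the scene stay as the last step left them, time stands still between calls to the robot, and variables do not carry over. Pictures are saved under pics/ and viewed, at most 10 in all, crops included, and the job is handed in when it is done.

Besides the shell and the picture viewer there is one more tool, called after "Emit:" as name(argument=value, ...) on one line, values as JSON. drive_tool: Moves the arm, as the interface text tells. Its arguments: {"type":"object","properties":{"series":{"type":"array","items":{"type":"array"}},"grip_force":{"type":"number"}},"required":["series"]}

```bash
mkdir -p pics; python3 - <<'E'
from workcell import r, grab_frame
import cv2,pickle
s=r.get_state();print(s)
for n in("scene","top"):
    f=grab_frame(n);pickle.dump(f,open(n+".pkl","wb"));cv2.imwrite(f"pics/{n}0.png",f["color"][:,:,::-1]);print(n,f["t"],f["k1"])
E
```

```text
{'clock': 0.0, 'joints': array([-1.25498579e+00,  3.42747430e-01,  1.52501776e+00, -4.69394128e-06,
        1.27539944e+00, -1.45997750e-01]), 'qvel': array([-0.00122586,  0.00106617, -0.0005282 ,  0.00114224,  0.00070828,
        0.00102317]), 'joint_efforts': array([ 6.43809071e-04, -4.33673894e+01, -2.46017969e+01, -1.20398140e-04,
        7.85055425e-03, -2.18215683e-05]), 'position': array([ 233.81681858, -469.61009288,  230.61287866]), 'orientation': array([ 9.73459415e-01,  2.28858363e-01, -6.88916918e-05, -7.82963235e-04]), 'ft_force': array([-0.02915015,  0.50274928,  0.41713331]), 'ft_torque': array([-0.00872783,  0.00255119, -0.0207423 ]), 'grasp_force': 0.0, 'finger_gap': 85.55893681404342}
scene [-200.85004551  233.67610051  677.99070497] -0.0776145030966039
top [  8.22948695 484.42177545 851.0473012 ] -0.08627936110850228
```

View pics/top0.png

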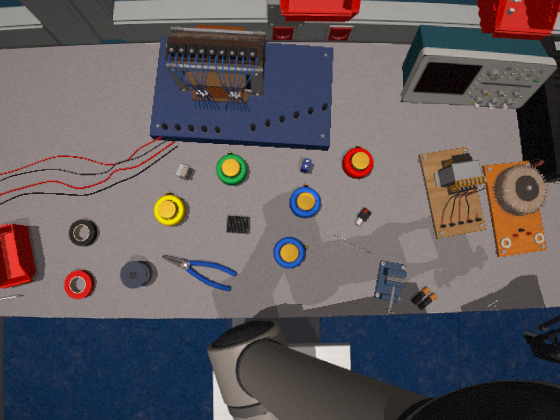

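View pics/scene0.png

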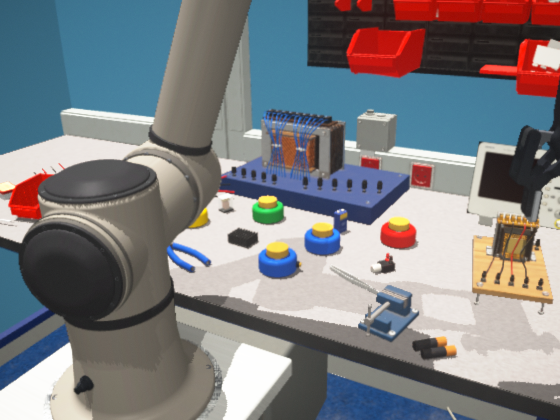

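Top view: green pad at about (231,168), blue pads at (305,202) and (289,253), red at (358,162), yellow at (170,210). I'll cast the brass centroids onto z=47.

```bash
cat >h.py <<'E'
import numpy as np,cv2,pickle
def cast(f,uv,z):
    K=np.array(f["K"]);k=f["k1"]
    p=cv2.undistortPoints(np.array([[uv]],float),K,np.array([k,0,0,0,0.]))[0,0]
    R=np.array(f["R"]);t=np.array(f["t"]);C=-R.T@t;d=R.T@np.array([*p,1]);return C+d*(z-C[2])/d[2]
def brass(f):
    h=cv2.cvtColor(f["color"],cv2.COLOR_RGB2HSV);m=cv2.inRange(h,(17,110,120),(32,255,255))
    n,l,s,c=cv2.connectedComponentsWithStats(m)
    return [(c[i].round(1),s[i]) for i in range(1,n) if s[i][4]>60]
E
python3 - <<'E'
from h import *
for n in("top","scene"):
    f=pickle.load(open(n+".pkl","rb"))
    for c,s in brass(f):
        p=cast(f,c,47); print(n,c,s[2:],p.round(1),np.hypot(p[0],p[1]).round())
f=pickle.load(open("top.pkl","rb"))
for n,uv,z in(("relay",(184,171),30),("sink",(238,224),20),("batt",(307,165),45),("bnc",(363,216),25),("box edge",(330,148),40)):print(n,cast(f,uv,z).round())
E
```

```text
top [360.1 160.2] [ 17  17 234] [ 573.6 -186.6   47. ] 603.0
top [230.3 167. ] [ 18  17 252] [559.1 110.9  47. ] 570.0
top [305.4 200.7] [ 18  18 251] [480.8 -58.2  47. ] 484.0
top [168.1 209.8] [ 30  31 711] [462.9 250.   47. ] 526.0
top [288.9 252.5] [ 19  18 265] [365.4 -19.3  47. ] 366.0
scene [267.2 201.3] [ 19  12 195] [543.8 106.8  47. ] 554.0
scene [200.4 219.2] [ 19  21 188] [399.9 183.   47. ] 440.0
scene [513.  220.3] [ 32  12 184] [ 672.8 -393.3   47. ] 779.0
scene [398.3 223.4] [ 20  14 226] [ 556.6 -187.    47. ] 587.0
scene [322.1 229.3] [ 20  14 234] [465.3 -61.3  47. ] 469.0
scene [510.9 244.4] [ 14  24 139] [ 557.5 -401.    47. ] 687.0
scene [484.2 240.6] [ 18   9 105] [ 552.2 -353.8   47. ] 656.0
scene [519.5 246.6] [ 13  23 107] [ 555.1 -416.3   47. ] 694.0
scene [277.  249.6] [ 21  16 290] [351.8 -23.   47. ] 353.0
scene [511.6 274.7] [  78   51 1986] [ 442.3 -414.    47. ] 606.0
relay [554. 220.  30.]
sink [431.  95.  20.]
batt [563. -64.  45.]
bnc [ 446. -194.   25.]
box edge [ 604. -119.   40.]
```

Emit:
drive_tool(series=[[0,[3,5,0],[0,0,0]],[0,[6,10,0],[0,0,0]],[0,[8,14,0],[0,0,0]],[0,[10,18,0],[0,0,0]],[0,[12,22,0],[0,0,0]],[0,[14,26,0],[0,0,0]],[0,[16,30,0],[0,0,0]],[0,[18.5,34,0],[0,0,0]],[0,[20.5,38,0],[0,0,0]],[0,[23,42,0],[0,0,0]],[0,[25,46,0],[0,0,0]],[0,[27.5,50,0],[0,0,0]],[0,[30,54,0],[0,0,0]],[0,[32.5,58,-2],[0,0,0]],[0,[32.5,58,-5],[0,0,0]],[0,[32.5,58,-8],[0,0,0]],[0,[32.5,58,-9],[0,0,0]],[0,[32.5,58,-9],[0,0,0]],[0,[32.5,58,-9],[0,0,0]],[0,[32.5,58,-9],[0,0,0]]])

```text
clock: 2.1
position: [559.9, 109.7, 143.1]
orientation: [0.974, 0.229, 0.002, 0.0]
ft_force: [-0.6, 0.4, 0.1]
finger_gap: -0.2
grasp_force: 0.0
```

```bash
python3 - <<'E'
from h import *
from workcell import r, grab_frame
s=r.get_state();print(s["clock"],s["position"],s["orientation"],s["ft_force"],s["finger_gap"],s["qvel"].round(3))
f=grab_frame("wrist");pickle.dump(f,open("wrist.pkl","wb"));cv2.imwrite("pics/w1.png",f["color"][:,:,::-1])
for c,q in brass(f): print(c,q[2:],cast(f,c,47).round(1))
E
```

```text
2.1 [559.92386352 109.72327117 143.10583691] [9.73525097e-01 2.28574656e-01 1.55437003e-03 3.09018014e-04] [-0.5811088   0.43330411  0.07188943] -0.19190619580900853 [ 0.001 -0.003  0.005 -0.    -0.003 -0.   ]
[274.5 205.9] [  62   49 2246] [563.1 116.3  47. ]
[ 44.6 229.7] [  92   89 5267] [477.4 250.3  47. ]
[402.  392.4] [ 9 11 61] [468.7 -43.7  47. ]
```

View pics/w1.png

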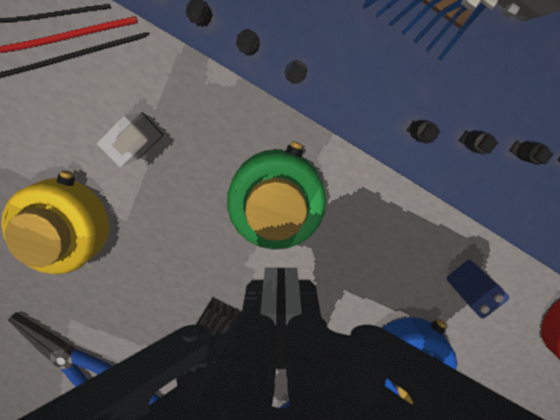

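Green pad centred about (276,209) just in front of the fingertips, nothing in the way. The estimate is about (560,113), so I'll shift slightly and descend close.

Emit:
drive_tool(series=[[0,[0,0.3,-2],[0,0,0]],[0,[0,0.3,-4],[0,0,0]],[0,[0,0.3,-6],[0,0,0]],[0,[0,0.3,-7.5],[0,0,0]],[0,[0,0.3,-8.5],[0,0,0]],[0,[0,0.3,-8.5],[0,0,0]],[0,[0,0.3,-8.5],[0,0,0]],[0,[0,0.3,-8.5],[0,0,0]]])

```text
clock: 2.95
position: [559.7, 113.0, 57.4]
orientation: [0.973, 0.229, 0.001, 0.0]
ft_force: [-0.6, -0.3, -0.2]
finger_gap: -0.3
grasp_force: 0.0
```

```bash
python3 - <<'E'
from h import *
from workcell import r, grab_frame
s=r.get_state();print(s["clock"],s["position"],s["ft_force"])
f=grab_frame("wrist");a=f["color"][:,:,::-1]
g=grab_frame("scene")["color"][:,:,::-1][150:270,170:430]
cv2.imwrite("pics/w2.png",a);cv2.imwrite("pics/s2.png",cv2.resize(g,None,fx=3,fy=3))
for c,q in brass(f): print(c,q[2:],cast(f,c,47).round(1))
E
```

```text
2.95 [559.69226002 113.00213479  57.43762703] [-0.62670471 -0.27117346 -0.23393377]
[308.3 171.2] [14  9 85] [606.5 124.1  47. ]
[272.2 247.7] [  77   38 1761] [569.4 122.4  47. ]
[  8.8 299.1] [  23   88 1369] [489.4 222.4  47. ]
```

View pics/w2.png

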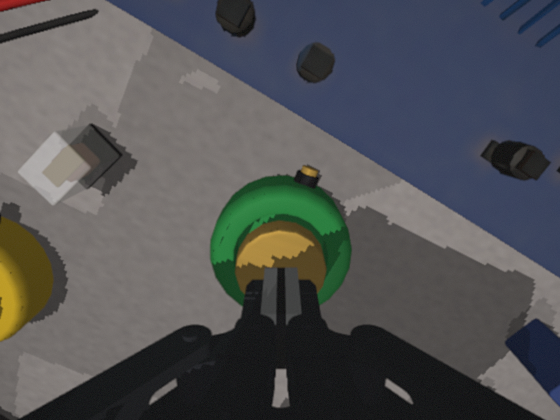

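View pics/s2.png

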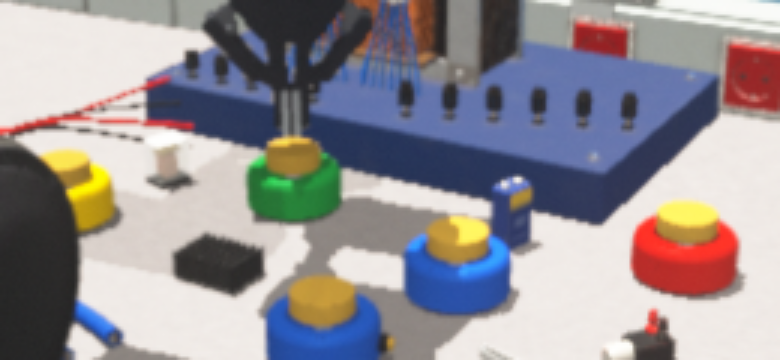

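Fingers centred over the green pad in both views (wrist tip (281,268) against pad centre about (281,266)). Descending slowly.

Emit:
drive_tool(series=[[0,[0,0,-0.4],[0,0,0]],[0,[0,0,-0.7],[0,0,0]],[0,[0,0,-0.9],[0,0,0]],[0,[0,0,-1.1],[0,0,0]],[0,[0,0,-1.3],[0,0,0]],[0,[0,0,-1.3],[0,0,0]]])

```text
clock: 3.65
position: [558.8, 113.0, 43.3]
orientation: [0.973, 0.229, -0.0, 0.0]
ft_force: [-2.1, -0.5, 4.2]
finger_gap: 0.0
grasp_force: 1.9
```

Contact at 4.2 N, about 3.7 mm of travel. Holding, then lifting and moving over toward blue.

Emit:
drive_tool(series=[[0,[0,0,0],[0,0,0]],[0,[0,0,0],[0,0,0]],[0,[0,0,0],[0,0,0]],[0,[0,0,0],[0,0,0]],[0,[0,0,0],[0,0,0]],[0,[0,0,0],[0,0,0]],[0,[0,0,0],[0,0,0]],[0,[0,0,0],[0,0,0]],[0,[0,0,0],[0,0,0]],[0,[0,0,0.5],[0,0,0]],[0,[0,0,1.5],[0,0,0]],[0,[0,0,4],[0,0,0]],[0,[0,0,8],[0,0,0]],[0,[0,0,10],[0,0,0]],[0,[-2,-4,10],[0,0,0]],[0,[-4,-8,10],[0,0,0]],[0,[-6,-12,10],[0,0,0]],[0,[-7.8,-17,10],[0,0,0]],[0,[-7.8,-17,10],[0,0,0]],[0,[-7.8,-17,10],[0,0,0]]])

```text
clock: 5.65
position: [481.2, -58.3, 144.1]
orientation: [0.974, 0.227, 0.001, 0.0]
ft_force: [0.5, 0.6, -0.6]
finger_gap: -0.3
grasp_force: 0.0
```

Emit:
drive_tool(series=[[0,[0,0,-3],[0,0,0]],[0,[0,0,-6],[0,0,0]],[0,[0,0,-8],[0,0,0]],[0,[0,0,-8.5],[0,0,0]],[0,[0,0,-8.5],[0,0,0]],[0,[0,0,-8.5],[0,0,0]]])

```text
clock: 6.25
position: [482.0, -56.6, 59.3]
orientation: [0.973, 0.229, 0.001, 0.0]
ft_force: [0.1, 0.0, -0.2]
finger_gap: 0.1
grasp_force: 0.0
```

```bash
python3 - <<'E'
from h import *
from workcell import r, grab_frame
s=r.get_state();print(s["clock"],s["position"],s["ft_force"])
a=grab_frame("wrist")["color"][:,:,::-1]
F=grab_frame("scene");g=F["color"][:,:,::-1][150:270,170:430]
cv2.imwrite("pics/w3.png",a);cv2.imwrite("pics/s3.png",cv2.resize(g,None,fx=3,fy=3))
for c,q in brass(F)[:6]: print(c,q[2:])
E
```

```text
6.25 [481.97327924 -56.6228483   59.29697355] [ 0.05203338  0.04710133 -0.22278159]
[267.3 201.3] [ 19  12 195]
[192.4 213.7] [ 33  28 655]
[518.2 220.7] [ 41  12 251]
[398.4 223.6] [ 20  13 219]
[322.1 229.2] [ 20  15 240]
[510.8 244.6] [ 13  24 142]
```

View pics/w3.png

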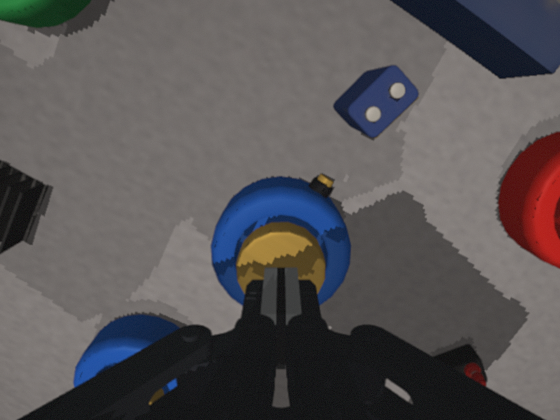

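View pics/s3.png

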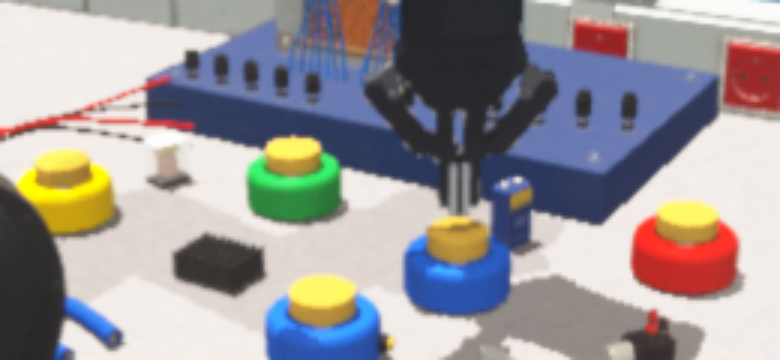

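Green point is back in place (267.3,201.3 unchanged), and the tip at (281,268) is centred on the far blue pad as before. Pressing.

Emit:
drive_tool(series=[[0,[0,0,-0.4],[0,0,0]],[0,[0,0,-0.8],[0,0,0]],[0,[0,0,-1.1],[0,0,0]],[0,[0,0,-1.3],[0,0,0]],[0,[0,0,-1.5],[0,0,0]],[0,[0,0,-1.5],[0,0,0]]])

```text
clock: 6.95
position: [480.9, -57.0, 43.3]
orientation: [0.973, 0.229, -0.0, 0.0]
ft_force: [-0.6, 0.1, 2.7]
finger_gap: -0.0
grasp_force: 1.9
```

Emit:
drive_tool(series=[[0,[0,0,-0.05],[0,0,0]],[0,[0,0,-0.05],[0,0,0]],[0,[0,0,-0.05],[0,0,0]],[0,[0,0,-0.05],[0,0,0]],[0,[0,0,-0.05],[0,0,0]],[0,[0,0,-0.05],[0,0,0]],[0,[0,0,-0.05],[0,0,0]],[0,[0,0,-0.05],[0,0,0]],[0,[0,0,-0.05],[0,0,0]],[0,[0,0,0.5],[0,0,0]],[0,[0,0,1.5],[0,0,0]],[0,[0,0,4],[0,0,0]],[0,[0,0,8],[0,0,0]],[0,[0,0,12],[0,0,0]],[0,[0,0,15],[0,0,0]],[0,[0,0,15],[0,0,0]],[0,[0,0,15],[0,0,0]],[0,[0,0,15],[0,0,0]]])

```text
clock: 8.75
position: [480.2, -56.8, 192.4]
orientation: [0.973, 0.229, -0.001, -0.0]
ft_force: [0.3, 0.4, -0.6]
finger_gap: -0.3
grasp_force: 0.0
```

```bash
python3 - <<'E'
from h import *
from workcell import r, grab_frame
s=r.get_state();print(s["clock"],s["position"],s["ft_force"])
F=grab_frame("scene")
for c,q in brass(F): print(c,q[2:])
print(r.finish_job())
E
```

```text
8.75 [480.2174672  -56.77631742 192.44372999] [ 0.32335934  0.35611565 -0.55724401]
[267.3 201.3] [ 19  12 195]
[192.5 213.7] [ 33  28 654]
[518.3 220.7] [ 41  12 252]
[398.4 223.5] [ 20  14 223]
[322.1 229.2] [ 21  14 240]
[510.9 244.5] [ 14  24 140]
[484.5 240.4] [18  8 97]
[519.4 246.6] [ 13  23 107]
[277.  249.6] [ 21  16 290]
[514.3 276.7] [  79   52 1799]
[483.2 256.8] [18  8 81]
the job is handed in; nothing more can be done
None
```

I touched the green pad and then the far blue pad, each for about a second at roughly 3–4 N, then withdrew and handed the job in at about 9 s; the touch points stayed where they were in the final image, and the result of the judging was not shown.

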